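# Put the small things away in the sliding-cover organiser

### The job

Tidy the desk: put every battery, USB stick, eraser and lip balm that lies about into its own well of the desk organiser (back row from the left: batteries, USB stick, eraser; front row from the left: lip balm, tape roll, earphone case), opening each well by sliding the covers into the free place, never lifting a cover out. Finish with all the covers lying flat in their places and only the earphone well, front right, left fully open with the earphone case in it. Do not shove the mouse or the marker pen about.

Things in the scene. Friction and masses are not known exactly. Their poses are not given: they have to be found in the camera images.
- organiser: Dark-wood desk organiser, fixed, 236 (x) x 284 (y) x 47 mm high; origin under its centre, x away from the robot, y to its left. Six wells, pitch 108 (x) and 88 mm (y), centres at x +-54, y 88, 0, -88 mm. Five sliding covers lie in a 216 x 264 mm recess on the well dividers, 34 mm above the desk; a rim lip 43 to 47 mm up overhangs it by 7 mm all round. One place is free: one well is open.
- battery_well (a point): Centre of the felt floor of the well for the batteries (back row, left), 6 mm above the desk; axes as the organiser's. Mouth 91 (x) x 74 mm (y), 34 mm above the desk, dividers 14 mm wide. What lies in it must stay below 34 mm, or a cover catches on it.
- usb_well (a point): Centre of the felt floor of the well for the USB stick (back row, middle), 6 mm above the desk; axes as the organiser's. Mouth 91 (x) x 74 mm (y), 34 mm above the desk, dividers 14 mm wide. What lies in it must stay below 34 mm, or a cover catches on it.
- eraser_well (a point): Centre of the felt floor of the well for the eraser (back row, right), 6 mm above the desk; axes as the organiser's. Mouth 91 (x) x 74 mm (y), 34 mm above the desk, dividers 14 mm wide. What lies in it must stay below 34 mm, or a cover catches on it.
- balm_well (a point): Centre of the felt floor of the well for the lip balm (front row, left), 6 mm above the desk; axes as the organiser's. Mouth 91 (x) x 74 mm (y), 34 mm above the desk, dividers 14 mm wide. What lies in it must stay below 34 mm, or a cover catches on it.
- tape_well (a point): Centre of the felt floor of the well for the tape roll (front row, middle), 6 mm above the desk; axes as the organiser's. Mouth 91 (x) x 74 mm (y), 34 mm above the desk, dividers 14 mm wide. What lies in it must stay below 34 mm, or a cover catches on it. A tape roll lies fast in it already.
- earphone_well (a point): Centre of the felt floor of the well for the earphone case (front row, right), 6 mm above the desk; axes as the organiser's. Mouth 91 (x) x 74 mm (y), 34 mm above the desk, dividers 14 mm wide. What lies in it must stay below 34 mm, or a cover catches on it.
- cover_a: One of six alike sliding covers; one is absent (None from the start). Pale wood plate 104 (x) x 84 (y) x 6 mm, 70 g, slight friction, 2 mm play all round; on its middle a dark steel pull bar 50 mm along x, 14 mm wide (y), 6 to 26 mm above the underside. Origin: centre of the underside, 34 mm above the desk; axes as the organiser's. Slides along x or y into the free place beside it.
- cover_b: One of six alike sliding covers; one is absent (None from the start). Pale wood plate 104 (x) x 84 (y) x 6 mm, 70 g, slight friction, 2 mm play all round; on its middle a dark steel pull bar 50 mm along x, 14 mm wide (y), 6 to 26 mm above the underside. Origin: centre of the underside, 34 mm above the desk; axes as the organiser's. Slides along x or y into the free place beside it.
- cover_c: One of six alike sliding covers; one is absent (None from the start). Pale wood plate 104 (x) x 84 (y) x 6 mm, 70 g, slight friction, 2 mm play all round; on its middle a dark steel pull bar 50 mm along x, 14 mm wide (y), 6 to 26 mm above the underside. Origin: centre of the underside, 34 mm above the desk; axes as the organiser's. Slides along x or y into the free place beside it.
- cover_d: One of six alike sliding covers; one is absent (None from the start). Pale wood plate 104 (x) x 84 (y) x 6 mm, 70 g, slight friction, 2 mm play all round; on its middle a dark steel pull bar 50 mm along x, 14 mm wide (y), 6 to 26 mm above the underside. Origin: centre of the underside, 34 mm above the desk; axes as the organiser's. Slides along x or y into the free place beside it.
- cover_e: One of six alike sliding covers; one is absent (None from the start). Pale wood plate 104 (x) x 84 (y) x 6 mm, 70 g, slight friction, 2 mm play all round; on its middle a dark steel pull bar 50 mm along x, 14 mm wide (y), 6 to 26 mm above the underside. Origin: centre of the underside, 34 mm above the desk; axes as the organiser's. Slides along x or y into the free place beside it.
- cover_f: One of six alike sliding covers; one is absent (None from the start). Pale wood plate 104 (x) x 84 (y) x 6 mm, 70 g, slight friction, 2 mm play all round; on its middle a dark steel pull bar 50 mm along x, 14 mm wide (y), 6 to 26 mm above the underside. Origin: centre of the underside, 34 mm above the desk; axes as the organiser's. Slides along x or y into the free place beside it.
- battery_0: Black and gold AA cell lying down, 14 (x) x 50 (y) x 14 mm high, 23 g; it does not roll. Origin at the centre of its underside. Belongs in the battery well, which takes both cells side by side. May be absent (None from the start).
- battery_1: Green and gold AA cell lying down, 14 (x) x 50 (y) x 14 mm high, 23 g; it does not roll. Origin at the centre of its underside. Belongs in the battery well. May be absent (None from the start).
- usb_stick: Dark blue USB stick lying flat, 60 (x) x 18 (y) x 8 mm high. Origin at the centre of its underside. May be absent (None from the start).
- eraser: Eraser in a blue card sleeve, 20 (x) x 50 (y) x 12 mm high. Origin at the centre of its underside. May be absent (None from the start).
- lip_balm: Pink and white lip balm stick lying down, 18 (x) x 68 (y) x 18 mm high; it does not roll. Origin at the centre of its underside. May be absent (None from the start).
- ear_case: Black earphone case, 47 x 58 x 24 mm, lying in its well (front row, right) from the start, perhaps under a cover. Origin at the centre of its underside.
- mouse: Black computer mouse, 113 x 63 x 37 mm, on the desk to the left of the work; a bystander.
- highlighter: Black marker pen lying down, 15 x 125 x 16 mm, on the desk behind and to the right of the work; a bystander.
Mind the look-alikes: they are no part of the job. Leave any purple or red look-alike of the eraser alone.

How it is judged:
By the outcome, as a careful person would: the job done as asked, in the order asked, and still so for the second after the job is handed in, with the robot touching nothing.
Of cover_a, cover_b, cover_c, cover_d, cover_e, cover_f only 5 to 5 are there at a start; the rules pass over those that are not, and their reading is None.
Of battery_0, battery_1, usb_stick, eraser, lip_balm only 4 to 5 are there at a start; the rules pass over those that are not, and their reading is None.
At some moment in a run one of battery_0, battery_1, usb_stick, eraser, lip_balm may be knocked a few centimetres aside while the robot is not near it.
Once in a run the grip may slacken for a moment while it holds something.
It also fails if it takes over 210 s, if anything falls off the work surface, if the arm or the gripper's body presses on something with over 40 N, if the wrist force passes 120 N, or if a joint passes its speed limit or range.

### The arm

A 6-joint arm with a two-finger parallel gripper is mounted at the origin on a cart in front of the work surface, level with it; the furniture and walls round the work are solid. World frame = base frame: x ahead of the robot, y to its left, z up, the work surface at z = 0. Lengths are in m, angles in rad, forces in N, time in s.
With the tool pointing down it reaches from about 0.3 to 0.85 m from the base axis. Payload 5.4 kg.
Tool frame: the origin (TCP) lies on the front face of the gripper's body, between the roots of the fingers; the fingertips stand 73 mm ahead of it and the grasp point (between the pads) lies bot.hold_point_z ahead of it (bot.hold_point_z is the distance from the TCP to the grasp point, in m); z points along the fingers, y is the line along which they close (so a half turn about z gives the same grasp; the last joint's range is limited). The gripper opens to 85 mm and grips with 20 to 120 N. Pads are 22 mm wide; open, the fingers measure 114 mm over their backs; the gripper's body (76 mm by 85 mm) begins 54 mm behind the grasp point. The pads swing forward as they close: fully open they stand 13 mm farther back than shut.
Start: joints at [-1.501, 0.158, 1.597, -0, 1.386, -0.21], TCP at [0.159, -0.553, 0.304] pointing down, gripper open.
Joint ranges: [-2.91, 2.91], [-0.94, 2.29], [0.18, 2.7], [-1.29, 4.43], [0.17, 2.64], [-3, 3]. Speed limits (rad/s): [2.57, 2.57, 3.14, 3.14, 3.14, 3.14].

### API

Orientations are given as a unit quaternion [x, y, z, w].
In Python, from rig import bot gives the robot as it stands.
- The arm moves only by the tool play_rows, never from a script. Its arguments are lists of equal length, an entry for each row: "offset": the shift along the tool's x, y, z in cm, a list of three; "roll": the turn about the tool's z in degrees. A call has exactly 10 rows; each row is the pose to reach, as a shift and turn from the pose commanded when the call began, along the tool's axes at that moment; what a row does not reach only later rows make up. A row lasts 1/8 s, in which the tool goes at most 62.5 mm and 10.7 degrees, less where a joint would pass 70% of its speed; a pose out of reach is approached as far as the arm can. A call with a gripper value outside its range is refused whole. "jaw" is the closure, from -1 (fully open) to 1 (shut), set as the call begins (left out, the last holds). The fingers move at their own pace and stop on an object; "grip_force" is the grip in N (left out, the last holds). Time passes only in rows, so rows that repeat a pose let the fingers close, or fill a call up. It gives the time, the measured TCP pose, the force, the opening and the grip force at its end, in the units of the state.
- bot.get_obs(): the state, without advancing time (a new reading comes with each control period).
- bot.grab_frame(name): name is "scene" or "top" or "wrist"; returns a dict with "color" (400x640x3 uint8, red, green, blue), "K" (3x3 intrinsics, pixels), "camera_from_world" (4x4, takes a point from world to camera coordinates). Camera axes: x right, y down, z forward; pixel columns grow to the right and rows downward; lengths in m; the calibration is good to about 2 mm. A picture is of the moment at which its call begins. There is no depth.
- bot.hand_in(): hands the job in; it is judged then, once.
The state is a dict: "time_s": time; "joint_positions": joint angles; "joint_vel": joint speeds; "tau": joint torques, N m; "tool_pos": TCP position; "eef_rot": TCP orientation; "contact_force": force on the tool from outside, world axes, zero at the start; "torque": the same for the moment, N m; "opening": finger opening in m; "finger_force": force on a finger pad.
Only numpy, scipy, OpenCV 4.12 (cv2) and the standard library are available. Lean on these libraries where they do the work, as an engineer would, in place of code of your own. Each camera call takes 0.05 s, during which the arm holds its last target. There are 200 camera calls.

## Working session

There is one attempt and no reset: what is moved stays moved. The work goes in short steps, Python scripts to look and compute and a tool call to move; the robot and the scene stay as the last step left them, time stands still between calls to the robot, and variables do not carry over. Pictures are saved under pics/ and viewed, at most 14 in all, crops included, and the job is handed in when it is done.

Besides the shell and the picture viewer there is one more tool, called by a JSON object that holds its "op" and its "data", one argument or row to a line. play_rows: Moves the arm, as the interface text tells. Its arguments: {"type":"object","properties":{"offset":{"type":"array","items":{"type":"array","items":{"type":"number"}}},"roll":{"type":"array","items":{"type":"number"}},"jaw":{"type":"number"},"grip_force":{"type":"number"}},"required":["offset","roll"]}

```bash
mkdir -p pics; ls
cat > h.py <<'E'
import numpy as np,cv2
from rig import bot
def snap(n,f):
    d=bot.grab_frame(n); cv2.imwrite('pics/'+f+'.png',cv2.cvtColor(d['color'],cv2.COLOR_RGB2BGR))
    np.savez('pics/'+f+'.npz',K=d['K'],T=d['camera_from_world']); return d
def ray(f,u,v):
    d=np.load('pics/'+f+'.npz');K,T=d['K'],d['T'];R=T[:3,:3]
    return -R.T@T[:3,3], R.T@np.linalg.inv(K)@np.array([u,v,1.])
def at(f,u,v,z):
    o,r=ray(f,u,v); return o+r*(z-o[2])/r[2]
def tri(*obs):
    A=0;b=0
    for f,u,v in obs:
        o,r=ray(f,u,v); r=r/np.linalg.norm(r);P=np.eye(3)-np.outer(r,r);A=A+P;b=b+P@o
    return np.linalg.solve(A,b)
def proj(f,p):
    d=np.load('pics/'+f+'.npz');q=d['T'][:3,:3]@np.array(p)+d['T'][:3,3];q=d['K']@q;return q[:2]/q[2]
E
python3 - <<'E'
from h import *
for n in('scene','top'):
    d=snap(n,n+'0'); print(n,d['K'],d['camera_from_world'])
print(bot.get_obs(),bot.hold_point_z)
E
```

```text
pics
scene [[492.28686213   0.         320.18769853]
 [  0.         492.28686213 196.23129583]
 [  0.           0.           1.        ]] [[-0.80263809 -0.59641956 -0.00746998  0.50320441]
 [-0.40490384  0.55401428 -0.72740708  0.18883834]
 [ 0.43797828 -0.58082    -0.68616554  1.23359209]
 [ 0.          0.          0.          1.        ]]
top [[369.73335863   0.         316.0139232 ]
 [  0.         369.73335863 201.10407304]
 [  0.           0.           1.        ]] [[-0.02799395 -0.99958881  0.00620953  0.13827994]
 [-0.97636511  0.02601071 -0.21455677  0.54346556]
 [ 0.21430703 -0.01206906 -0.97669178  1.05387511]
 [ 0.          0.          0.          1.        ]]
{'time_s': 0.1, 'joint_positions': array([-1.50109114e+00,  1.58985060e-01,  1.59809255e+00,  8.94960830e-06,
        1.38617656e+00, -2.10102930e-01]), 'joint_vel': array([-0.00165649, -0.00199691, -0.00181806,  0.00027879,  0.00092942,
        0.00033024]), 'tau': array([-1.73895774e-04, -3.96992218e+01, -3.32336676e+01, -2.10809708e-04,
        4.20713826e-03, -2.58095710e-06]), 'tool_pos': array([ 0.15874946, -0.55222668,  0.30302267]), 'eef_rot': array([ 9.90229153e-01,  1.39447244e-01,  6.26576167e-05, -8.28403173e-04]), 'contact_force': array([-0.15465668, -0.27253091,  0.93783046]), 'torque': array([-0.00296248,  0.01022523, -0.00437921]), 'finger_force': 0.0, 'opening': 0.08542429920132508} 0.0539
```

View pics/top0.png

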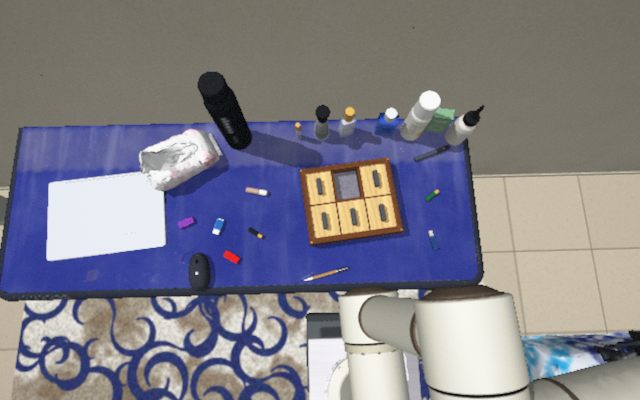

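View pics/scene0.png

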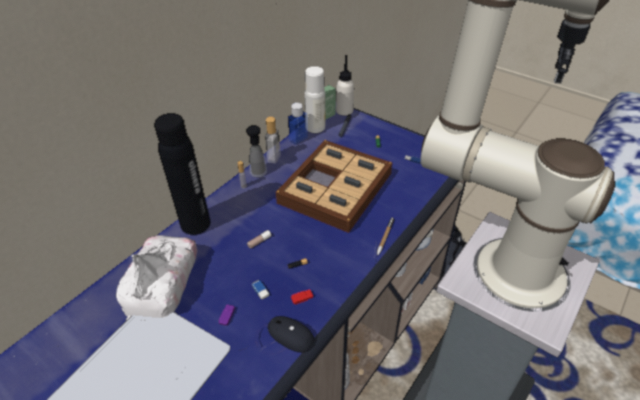

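Run:
```python
from h import *
for n,u,v,z in [('usb',433,240,.004),('green',432,195,.007),('black',256,233,.007),('eraser',218,227,.006),('balm',257,191,.009),('purple',187,222,.006),('red',231,257,.006),('mouse',200,270,.02),('marker',432,154,.01),
 ('oFL',311,244,.047),('oFR',403,232,.047),('oBL',302,168,.047),('oBR',389,158,.047),('pencil',326,274,.005),('edgeFL',5,293,0),('edgeFR',480,280,0),('edgeBR',464,125,0)]:
    print(n,at('top0',u,v,z).round(3))
i=cv2.imread('pics/top0.png')[145:275,150:450]
cv2.imwrite('pics/c1.png',cv2.resize(i,None,fx=2.66,fy=2.66,interpolation=cv2.INTER_CUBIC))
d=snap('wrist','w0');print(d['K'],d['camera_from_world'].round(4))
```

```text
usb [ 0.426 -0.236  0.004]
green [ 0.568 -0.245  0.007]
black [0.462 0.311 0.007]
eraser [0.484 0.429 0.006]
balm [0.596 0.308 0.009]
purple [0.503 0.526 0.006]
red [0.391 0.387 0.006]
mouse [0.354 0.475 0.02 ]
marker [ 0.704 -0.257  0.01 ]
oFL [0.42  0.142 0.047]
oFR [ 0.448 -0.134  0.047]
oBL [0.656 0.164 0.047]
oBR [ 0.681 -0.109  0.047]
pencil [0.332 0.099 0.005]
edgeFL [0.303 1.061 0.   ]
edgeFR [ 0.301 -0.368  0.   ]
edgeBR [ 0.806 -0.377  0.   ]
[[325.14372821   0.         317.87322962]
 [  0.         325.14372821 202.50824349]
 [  0.           0.           1.        ]] [[ 0.2764 -0.9611 -0.0014 -0.573 ]
 [-0.9122 -0.2628  0.3144 -0.0412]
 [-0.3025 -0.0856 -0.9493  0.379 ]
 [ 0.      0.      0.      1.    ]]
```

View pics/c1.png

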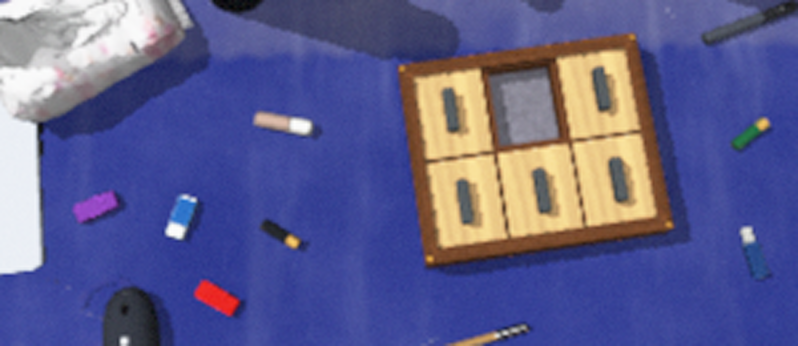

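```bash
cat >> h.py <<'E'
from scipy.spatial.transform import Rotation as Ro
def tool():
    o=bot.get_obs(); return np.array(o['tool_pos']),Ro.from_quat(o['eef_rot'])
def yaw():
    x=tool()[1].as_matrix()[:,0]; return np.degrees(np.arctan2(x[1],x[0]))
def plan(*tg):
    p,R=tool(); y=yaw(); print('yaw',y.round(2),'tcp',p.round(4),'t',round(bot.get_obs()['time_s'],2))
    for x,yy,z,a in tg:
        print('off',(100*R.inv().apply(np.array([x,yy,z])-p)).round(2),'roll',round((y-a+180)%360-180,1))
E
python3 - <<'E'
from h import *
p,R=tool();o,r=ray('w0',317.9,202.5);print('cam in tool',R.inv().apply(o-p),R.inv().apply(r))
plan((.42,-.24,.30,5.5))
E
```

```text
cam in tool [ 0.08010345 -0.00124392 -0.06878279] [-3.14752335e-01  2.15958705e-04  9.49173814e-01]
yaw 16.03 tcp [ 0.1588 -0.5523  0.3031] t 0.15
off [ 33.73 -22.8    0.36] roll 10.5
```

{"op": "play_rows", "data": {
  "offset": [
    [5,-2.3,0],
    [10,-4.6,0],
    [15,-7,0],
    [20,-9.3,0],
    [25,-11.6,0],
    [30,-14,0],
    [35,-16.2,0],
    [40,-18.5,0],
    [43.3,-20,0],
    [43.3,-20,0]
  ],
  "roll": [1,2,4,6,8,10,10.5,10.5,10.5,10.5],
  "jaw": 0
}}

```text
time_s: 1.4
tool_pos: [0.5209, -0.2389, 0.3034]
eef_rot: [0.999, 0.05, -0.0, -0.0]
contact_force: [-0.0, 0.3, -0.3]
opening: 0.0428
finger_force: 0.0
```

Run:
```python
from h import *
snap('wrist','w1');plan((.426,-.236,.15,5.5));print(bot.get_obs()['opening'])
```

```text
yaw 5.65 tcp [ 0.52   -0.2401  0.3034] t 1.45
off [-9.3  -1.32 15.35] roll 0.2
0.043113527112108585
```

View pics/w1.png

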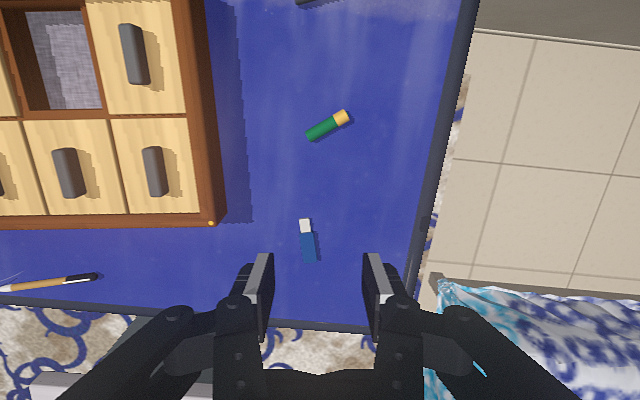

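Run:
```python
from h import *
for n,a,b,z in [('usb',(306,219.5),(310.5,261.5),.006),('green',(309,135),(346,114.5),.012)]:
    A=at('w1',*a,z);B=at('w1',*b,z);d=A-B;print(n,(A+B)/2,np.linalg.norm(d),np.degrees(np.arctan2(d[1],d[0])))
print('FRcorner',at('w1',211,223,.047), tri(('w1',211,223),('top0',403,232)))
print('barBR',at('w1',133,24,.06),at('w1',143,83,.06),'barFR',at('w1',150,148,.06),at('w1',159,195,.06))
print('usb tri',tri(('w1',308,240),('top0',433,240)),tri(('w1',308,240),('scene0',408,157)),'green tri',tri(('w1',327,125),('top0',432,195)),tri(('w1',327,125),('scene0',378,141)))
plan((.432,-.236,.3,8),(.432,-.236,.079,8))
```

```text
usb [ 0.42831377 -0.23522822  0.006     ] 0.05710024979114625 10.810115691074165
green [ 0.57038615 -0.24306401  0.012     ] 0.04532335329548543 124.2873134931654
FRcorner [ 0.45816771 -0.12846619  0.047     ] [ 0.45240469 -0.13104748  0.04317712]
barBR [ 0.64146392 -0.06657642  0.06      ] [ 0.59432293 -0.07185516  0.06      ] barFR [ 0.53577256 -0.07453544  0.06      ] [ 0.48902859 -0.08063028  0.06      ]
usb tri [ 0.42688924 -0.23564945  0.00145184] [ 0.44116598 -0.22893171  0.01352706] green tri [ 0.56895378 -0.24383166  0.00835367] [ 0.57001197 -0.24276775  0.00718594]
yaw 5.65 tcp [ 0.52   -0.2401  0.3034] t 1.45
off [-8.71 -1.27  0.35] roll -2.3
off [-8.69 -1.26 22.45] roll -2.3
```

{"op": "play_rows", "data": {
  "offset": [
    [-4.5,-0.7,4],
    [-9,-1.4,8],
    [-9,-1.4,13],
    [-9,-1.4,17],
    [-9,-1.4,20],
    [-9,-1.4,21.5],
    [-9,-1.4,22.4],
    [-9,-1.4,22.9],
    [-9,-1.4,22.9],
    [-9,-1.4,22.9]
  ],
  "roll": [-2,-5,-5,-5,-5,-5,-5,-5,-5,-5]
}}

```text
time_s: 2.7
tool_pos: [0.4292, -0.2359, 0.0756]
eef_rot: [0.996, 0.092, 0.0, 0.001]
contact_force: [-0.0, -0.8, 0.6]
opening: 0.0425
finger_force: 0.0
```

{"op": "play_rows", "data": {
  "offset": [
    [0,0,0],
    [0,0,0],
    [0,0,0],
    [0,0,0],
    [0,0,-1],
    [0,0,-4],
    [0,0,-8],
    [0,0,-12],
    [0,0,-15],
    [0,0,-15]
  ],
  "roll": [0,0,0,0,0,0,0,0,0,0],
  "jaw": 1,
  "grip_force": 40
}}

```text
time_s: 3.95
tool_pos: [0.4298, -0.2365, 0.2277]
eef_rot: [0.996, 0.092, 0.002, 0.002]
contact_force: [0.3, 0.3, -0.1]
opening: 0.0166
finger_force: 39.1
```

Run:
```python
from h import *
c=np.array([.551,.016]);
plan((.602,.02,.18,7))
```

```text
yaw 10.54 tcp [ 0.4298 -0.2365  0.2277] t 3.95
off [ 21.6  -22.09   4.74] roll 3.5
```

{"op": "play_rows", "data": {
  "offset": [
    [2,-2,-2],
    [5,-5,-3],
    [8,-8,-3],
    [11,-11,-3],
    [14,-14,-3],
    [17,-17.5,-3],
    [20,-20.5,-3],
    [21.6,-22.1,-3],
    [21.6,-22.1,-3],
    [21.6,-22.1,-3]
  ],
  "roll": [0.5,1,2,2.5,3,3.5,4,5,5,5]
}}

```text
time_s: 5.2
tool_pos: [0.5999, 0.0207, 0.2536]
eef_rot: [0.999, 0.048, -0.001, -0.0]
contact_force: [0.2, -0.1, 0.7]
opening: 0.0164
finger_force: 39.1
```

Run:
```python
from h import *
snap('wrist','w2');plan((.6,.02,.18,5.5));print(bot.get_obs()['opening'])
```

```text
yaw 5.49 tcp [0.6    0.0205 0.254 ] t 5.25
off [0.01 0.05 7.4 ] roll -0.0
0.016434970053718988
```

View pics/w2.png

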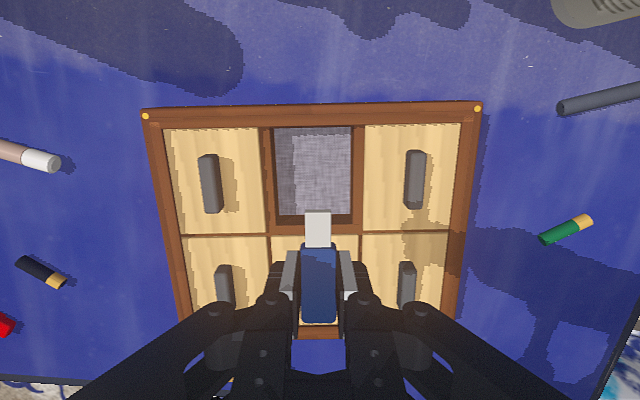

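Run:
```python
from h import *
BL=at('w2',145,116,.047);BR=at('w2',477,109,.047);FR=at('w1',211,223,.047)
print(BL,BR,FR,np.linalg.norm(BL-BR),np.linalg.norm(BR-FR)); 
y=BL-BR;x=BR-FR;print(np.degrees([np.arctan2(-y[0],y[1]),np.arctan2(x[1],x[0])]),'centre',(BL+FR)/2)
print('barL',at('w2',208,155,.06),at('w2',217,212,.054),'barR',at('w2',416,151,.06),at('w2',415,208,.06))
# predicted pixels for centre & yaw
c=(BL+FR)/2
for t in (5.2,5.6):
  a=np.radians(t);X=np.array([np.cos(a),np.sin(a)]);Y=np.array([-X[1],X[0]])
  f=lambda x,y,z:proj('w2',[*(c[:2]+x*X+y*Y),z]).round(1)
  print(t,'mouth',f(.0995,.037,.034),f(.0995,-.037,.034),f(.0085,.037,.034),f(.0085,-.037,.034),'barL top',f(.079,.088,.06),f(.029,.088,.06),'barR',f(.079,-.088,.06),f(.029,-.088,.06))
  print(c[:2]+.054*X)
```

```text
[0.64870076 0.16881203 0.047     ] [ 0.68038625 -0.10072843  0.047     ] [ 0.45816771 -0.12846619  0.047     ] 0.271396440227935 0.22394299015202362
[6.70456226 7.11497561] centre [0.55343424 0.02017292 0.047     ]
barL [0.62410764 0.11356344 0.06      ] [0.57297333 0.10812419 0.054     ] barR [ 0.64359032 -0.05371691  0.06      ] [ 0.59535764 -0.06222822  0.06      ]
5.2 mouth [272.4 126.3] [357.8 126.8] [276.1 223.7] [353.5 224.1] barL top [206.3 154.8] [212.2 212.7] barR [423.2 156.1] [416.9 213.8]
[0.60721199 0.02506708]
5.6 mouth [271.7 126.6] [357.  126.5] [276.  223.9] [353.5 223.8] barL top [205.7 155.6] [212.1 213.3] barR [422.6 155.3] [416.7 213.1]
[0.60717652 0.02544239]
```

{"op": "play_rows", "data": {
  "offset": [
    [0.76,-0.56,4],
    [0.76,-0.56,8],
    [0.76,-0.56,11],
    [0.76,-0.56,13],
    [0.76,-0.56,14.5],
    [0.76,-0.56,15.5],
    [0.76,-0.56,16.3],
    [0.76,-0.56,16.9],
    [0.76,-0.56,17],
    [0.76,-0.56,17]
  ],
  "roll": [-1.5,-1.5,-1.5,-1.5,-1.5,-1.5,-1.5,-1.5,-1.5,-1.5]
}}

```text
time_s: 6.5
tool_pos: [0.608, 0.0275, 0.0852]
eef_rot: [0.998, 0.061, 0.0, 0.0]
contact_force: [-0.3, 0.7, -0.8]
opening: 0.017
finger_force: 39.1
```

{"op": "play_rows", "data": {
  "offset": [
    [0,0,0],
    [0,0,0],
    [0,0,0],
    [0,0,-1],
    [0,0,-4],
    [0,0,-8],
    [0,0,-8],
    [0,0,-8],
    [0,0,-8],
    [0,0,-8]
  ],
  "roll": [0,0,0,0,0,0,0,0,0,0],
  "jaw": 0.3
}}

```text
time_s: 7.75
tool_pos: [0.6071, 0.0276, 0.1637]
eef_rot: [0.998, 0.061, -0.001, -0.0]
contact_force: [0.0, -0.9, 0.1]
opening: 0.03
finger_force: 0.0
```

```bash
cat >> h.py <<'E'
C=np.array([.5534,.0202]);A0=7.0
def org(x,y):
    a=np.radians(A0);return C+np.array([x*np.cos(a)-y*np.sin(a),x*np.sin(a)+y*np.cos(a)])
E
python3 - <<'E'
from h import *
print(bot.get_obs()['opening'])
snap('wrist','w3')
p=org(.054,-.088);q=org(.054,0)
plan((*p,.166,7),(*p,.116,7),(*q,.116,7))
E
```

```text
0.03004646604698233
yaw 7.03 tcp [0.6073 0.0276 0.164 ] t 7.8
off [-0.04  8.87 -0.21] roll 0.0
off [-0.03  8.88  4.79] roll 0.0
off [-0.03  0.08  4.8 ] roll 0.0
```

View pics/w3.png

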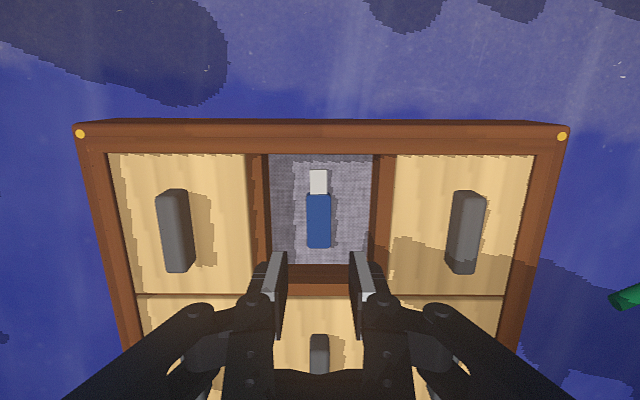

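Run:
```python
from h import *
BL=at('w3',79.5,133.5,.047);BR=at('w3',562,135.5,.047);y=BL-BR
print(BL,BR,np.linalg.norm(y),np.degrees(np.arctan2(-y[0],y[1])))
for o in((.106,.130),(.106,-.136)):print(org(*o))
n=y/np.linalg.norm(y);x=np.array([n[1],-n[0]]);print('C',(BL+BR)[:2]/2-x*.112)
for s in(1,-1):
  print(proj('w3',[*org(.079,s*.088),.06]),proj('w3',[*org(.029,s*.088),.06]))
```

```text
[0.64914285 0.16874764 0.047     ] [ 0.68129984 -0.1005738   0.047     ] 0.27123442055495134 6.808883866584276
[0.64276688 0.16214915]
[ 0.67518412 -0.10186813]
C [0.55401126 0.02080843]
[163.21316735 198.50065078] [175.58755972 277.12323934]
[479.18519749 198.74011238] [466.15689073 277.34263754]
```

{"op": "play_rows", "data": {
  "offset": [
    [0,-4,0],
    [0,-7,0],
    [0,-8.75,0],
    [0,-8.75,1],
    [0,-8.75,2.5],
    [0,-8.75,4],
    [0,-8.75,4.7],
    [0,-8.75,5],
    [0,-8.75,5],
    [0,-8.75,5]
  ],
  "roll": [0,0,0,0,0,0,0,0,0,0]
}}

```text
time_s: 9.05
tool_pos: [0.5975, 0.1143, 0.1155]
eef_rot: [0.998, 0.061, 0.001, 0.0]
contact_force: [0.3, -0.8, 0.6]
opening: 0.0301
finger_force: 0.0
```

{"op": "play_rows", "data": {
  "offset": [
    [0,0,0],
    [0,0,0],
    [0,0,0],
    [0,0,0],
    [0,1,0],
    [0,2.5,0],
    [0,4,0],
    [0,5.5,0],
    [0,7,0],
    [0,7.9,0]
  ],
  "roll": [0,0,0,0,0,0,0,0,0,0],
  "jaw": 1,
  "grip_force": 25
}}

```text
time_s: 10.3
tool_pos: [0.6072, 0.0354, 0.1155]
eef_rot: [0.998, 0.061, 0.001, -0.0]
contact_force: [-0.4, 3.5, 6.4]
opening: 0.0132
finger_force: 27.6
```

{"op": "play_rows", "data": {
  "offset": [
    [0,0.4,0],
    [0,0.8,0],
    [0,0.9,0],
    [0,0.9,0],
    [0,0.9,0],
    [0,0.9,0],
    [0,0.9,0],
    [0,0.9,0],
    [0,0.9,0],
    [0,0.9,0]
  ],
  "roll": [0,0,0,0,0,0,0,0,0,0]
}}

```text
time_s: 11.55
tool_pos: [0.6083, 0.0269, 0.1155]
eef_rot: [0.998, 0.061, 0.001, -0.0]
contact_force: [-1.2, 1.3, 5.2]
opening: 0.0136
finger_force: 27.6
```

{"op": "play_rows", "data": {
  "offset": [
    [0,0,0],
    [0,0,0],
    [0,0,0],
    [0,0,-1],
    [0,0,-4],
    [0,2,-8],
    [-1,7,-10],
    [-3,12,-10],
    [-5,18,-10],
    [-7,24,-10]
  ],
  "roll": [0,0,0,0,0,-10,-20,-30,-40,-50],
  "jaw": 0.3
}}

```text
time_s: 12.8
tool_pos: [0.5679, -0.2189, 0.216]
eef_rot: [0.878, 0.48, 0.0, 0.001]
contact_force: [1.6, 0.2, 1.0]
opening: 0.0299
finger_force: 0.0
```

Run:
```python
from h import *
plan((.57,-.243,.21,124),(.52,-.28,.24,124));print(bot.get_obs()['opening'])
```

```text
yaw 57.31 tcp [ 0.5679 -0.2189  0.216 ] t 12.8
off [-1.92  1.48  0.6 ] roll -66.7
off [-7.73 -0.73 -2.4 ] roll -66.7
0.029943303498472344
```

{"op": "play_rows", "data": {
  "offset": [
    [-0.5,0.5,0],
    [-1,1,0],
    [-1.9,1.5,0],
    [-1.9,1.5,0],
    [-1.9,1.5,0],
    [-1.9,1.5,0],
    [-1.9,1.5,0],
    [-1.9,1.5,0],
    [-1.9,1.5,0],
    [-1.9,1.5,0]
  ],
  "roll": [-10,-20,-30,-40,-50,-60,-66.7,-66.7,-66.7,-66.7]
}}

```text
time_s: 14.05
tool_pos: [0.5705, -0.2412, 0.2151]
eef_rot: [0.473, 0.881, 0.0, 0.0]
contact_force: [-0.4, 0.7, -0.0]
opening: 0.0303
finger_force: 0.0
```

```bash
cat >> h.py <<'E'
def blob(f,lo,hi,z,amin=60):
    """largest HSV blobs -> world centre, size, long-axis yaw at height z"""
    h=cv2.cvtColor(cv2.imread('pics/'+f+'.png'),cv2.COLOR_BGR2HSV);m=cv2.inRange(h,np.array(lo),np.array(hi))
    for c in sorted(cv2.findContours(m,0,2)[0],key=cv2.contourArea)[::-1][:3]:
        if cv2.contourArea(c)<amin: continue
        P=np.array([at(f,*p,z)[:2] for p in c[:,0,:]],np.float32)
        r=cv2.boxPoints(cv2.minAreaRect(P*1000)); e=[r[1]-r[0],r[2]-r[1]];l=max(e,key=np.linalg.norm)
        print('px',c[:,0,:].mean(0).round(),'ctr',r.mean(0).round(1),'size',[round(float(np.linalg.norm(k)),1) for k in e],'yaw',np.degrees(np.arctan2(l[1],l[0])).round(1))
E
python3 - <<'E'
from h import *
snap('wrist','w4')
print('green');blob('w4',(45,90,30),(85,255,255),.012);print('gold');blob('w4',(15,90,120),(35,255,255),.012)
plan((.5704,-.243,.074,124.3))
E
```

```text
green
px [368. 210.] ctr [ 617.  -232.3] size [38.0, 12.8] yaw -57.0
gold
px [524.  49.] ctr [625.6 -44.7] size [85.3, 114.0] yaw 6.8
px [416.  18.] ctr [548.7 -93.3] size [25.0, 60.7] yaw 33.6
px [531. 299.] ctr [ 802.2 -215.2] size [46.3, 22.3] yaw -14.3
yaw 123.61 tcp [ 0.5705 -0.2412  0.215 ] t 14.1
off [-0.14 -0.11 14.1 ] roll -0.7
```

View pics/w4.png

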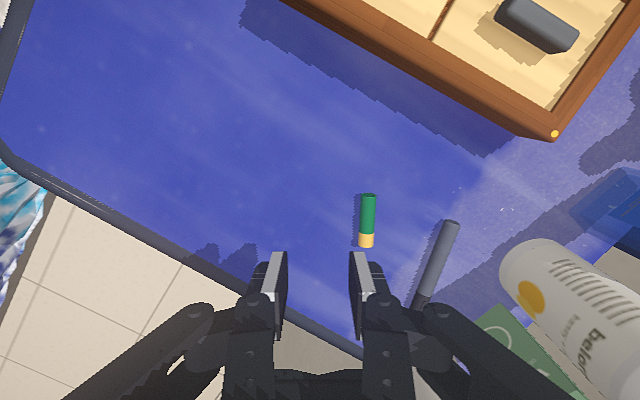

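Run:
```python
from h import *
a=at('w4',370,194,.01);b=at('w4',366,246,.01);d=a-b;c=(a+b)/2;print(a,b,np.linalg.norm(d),np.degrees(np.arctan2(d[1],d[0])))
for p in((450,222),(415,305)):print('marker',at('w4',*p,.012))
print('bottle base',at('top0',408,136,0),at('top0',412,110,.15))
y=np.degrees(np.arctan2(d[1],d[0]))
plan((c[0],c[1],.074,y))
```

```text
[ 0.60885671 -0.21669023  0.01      ] [ 0.63580475 -0.25935369  0.01      ] 0.050461544927030186 122.2782376264332
marker [ 0.68378636 -0.19772584  0.012     ]
marker [ 0.71305019 -0.28368681  0.012     ]
bottle base [ 0.7719361  -0.18732071  0.        ] [ 0.79161677 -0.16313141  0.15      ]
yaw 123.61 tcp [ 0.5705 -0.2412  0.215 ] t 14.1
off [-2.6   4.49 14.1 ] roll 1.3
```

{"op": "play_rows", "data": {
  "offset": [
    [-1.3,2.2,2],
    [-2.6,4.5,4],
    [-2.6,4.5,7],
    [-2.6,4.5,10],
    [-2.6,4.5,12],
    [-2.6,4.5,13.2],
    [-2.6,4.5,13.8],
    [-2.6,4.5,14.1],
    [-2.6,4.5,14.1],
    [-2.6,4.5,14.1]
  ],
  "roll": [1.3,1.3,1.3,1.3,1.3,1.3,1.3,1.3,1.3,1.3]
}}

```text
time_s: 15.35
tool_pos: [0.6228, -0.2381, 0.0747]
eef_rot: [0.482, 0.876, -0.0, 0.001]
contact_force: [-0.1, -1.7, 1.0]
opening: 0.0299
finger_force: 0.0
```

{"op": "play_rows", "data": {
  "offset": [
    [0,0,0],
    [0,0,0],
    [0,0,0],
    [0,0,0],
    [0,0,-1],
    [0,0,-4],
    [0,0,-8],
    [0,0,-12],
    [0,0,-14],
    [0,0,-14]
  ],
  "roll": [0,0,0,0,0,0,0,0,0,0],
  "jaw": 1,
  "grip_force": 40
}}

```text
time_s: 16.6
tool_pos: [0.6229, -0.2382, 0.2153]
eef_rot: [0.482, 0.876, -0.0, 0.001]
contact_force: [0.0, -0.2, -0.2]
opening: 0.0127
finger_force: 40.7
```

```bash
sed -i 's/^C=.*/C=np.array([.5540,.0208]);A0=6.85/' h.py
python3 - <<'E'
from h import *
snap('wrist','w5')
plan((*org(.054+.020,.088),.21,A0+90),(*org(.054+.02,.088),.085,A0+90))
E
```

```text
yaw 122.35 tcp [ 0.6221 -0.2378  0.2132] t 16.65
off [30.24 18.55  0.33] roll 25.5
off [30.23 18.55 12.83] roll 25.5
```

View pics/w5.png

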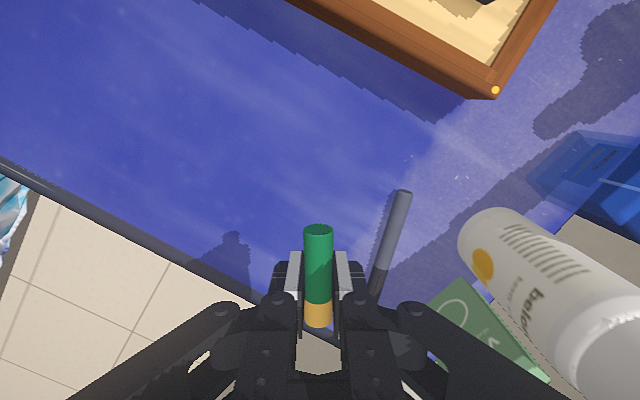

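{"op": "play_rows", "data": {
  "offset": [
    [3,2,0],
    [8,5,0],
    [13,8,0],
    [18,11,0],
    [23,14,0],
    [27,16.5,0],
    [30.2,18.5,0],
    [30.2,18.5,0],
    [30.2,18.5,3],
    [30.2,18.5,6]
  ],
  "roll": [2,6,10,14,18,22,25.5,25.5,25.5,25.5]
}}

```text
time_s: 17.9
tool_pos: [0.6164, 0.1151, 0.1516]
eef_rot: [0.664, 0.748, -0.001, -0.001]
contact_force: [-0.2, -0.8, -0.3]
opening: 0.013
finger_force: 40.7
```

Run:
```python
from h import *
plan((*org(.054+.02,.088),.083,A0+90));print(bot.get_obs()['opening'])
snap('wrist','w6');print(proj('w6',[*org(.0995,.125),.034]))
```

```text
yaw 96.85 tcp [0.6164 0.1151 0.1516] t 17.9
off [0.18 0.09 6.86] roll 0.0
0.012980273351561898
[364.77227764 172.12520078]
```

{"op": "play_rows", "data": {
  "offset": [
    [0.2,-0.3,1.5],
    [0.2,-0.3,3],
    [0.2,-0.3,4.5],
    [0.2,-0.3,5.5],
    [0.2,-0.3,6.2],
    [0.2,-0.3,6.7],
    [0.2,-0.3,6.85],
    [0.2,-0.3,6.85],
    [0.2,-0.3,6.85],
    [0.2,-0.3,6.85]
  ],
  "roll": [0,0,0,0,0,0,0,0,0,0]
}}

```text
time_s: 19.2
tool_pos: [0.614, 0.1179, 0.0857]
eef_rot: [0.664, 0.748, 0.0, 0.0]
contact_force: [0.6, -0.9, 0.3]
opening: 0.0125
finger_force: 40.7
```

{"op": "play_rows", "data": {
  "offset": [
    [0,0,0],
    [0,0,0],
    [0,0,0],
    [0,0,-1],
    [0,0,-4],
    [0,0,-8],
    [0,0,-11],
    [0,0,-13],
    [0,0,-13],
    [0,0,-13]
  ],
  "roll": [0,0,0,0,0,0,0,0,0,0],
  "jaw": 0.55
}}

```text
time_s: 20.45
tool_pos: [0.6131, 0.1178, 0.2139]
eef_rot: [0.664, 0.748, -0.001, -0.001]
contact_force: [0.8, 0.7, 0.2]
opening: 0.0191
finger_force: 0.0
```

Run:
```python
from h import *
snap('wrist','w7');blob('w7',(45,90,30),(85,255,255),.018);print(org(.07,.088),bot.get_obs()['opening'])
snap('top','top1');
print('black bat, eraser etc now')
plan((.462,.311,.23,90))
```

```text
px [319. 189.] ctr [612.2 124.4] size [36.9, 12.8] yaw -82.6
[0.61300453 0.11652077] 0.019045840692876837
black bat, eraser etc now
yaw 96.85 tcp [0.6129 0.1178 0.2134] t 20.55
off [ 20.98 -12.68  -1.6 ] roll 6.9
```

{"op": "play_rows", "data": {
  "offset": [
    [3,-2.5,-1],
    [6,-5,-2],
    [9,-7.5,-3],
    [12,-10,-3.7],
    [15,-12.5,-3.7],
    [17.6,-14.8,-3.7],
    [17.6,-14.8,-3.7],
    [17.6,-14.8,-3.7],
    [17.6,-14.8,-3.7],
    [17.6,-14.8,-3.7]
  ],
  "roll": [5,10,15,20,27,34,34,34,34,34],
  "jaw": 0.3
}}

```text
time_s: 21.8
tool_pos: [0.4464, 0.2744, 0.2523]
eef_rot: [0.854, 0.521, -0.0, 0.0]
contact_force: [0.3, -0.1, 0.2]
opening: 0.03
finger_force: 0.0
```

Run:
```python
from h import *
snap('wrist','w8');plan((.462,.311,.074,63))
```

```text
yaw 62.81 tcp [0.4463 0.2744 0.2523] t 21.85
off [ 3.97 -0.28 17.83] roll -0.2
```

View pics/w8.png

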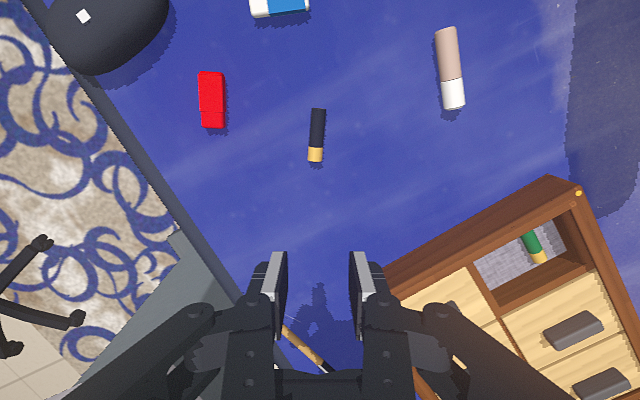

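Run:
```python
from h import *
for n,a,b,z in(('bat',(318.5,108),(315.5,163),.011),('balm',(446,26),(454,109),.014)):
    a=at('w8',*a,z);b=at('w8',*b,z);d=a-b;c=(a+b)/2;y=np.degrees(np.arctan2(d[1],d[0]));print(n,c,np.linalg.norm(d),y)
    plan((c[0],c[1],.074,y))
```

```text
bat [0.46457975 0.31451385 0.011     ] 0.05114108828912954 59.602162429815955
yaw 62.81 tcp [0.4463 0.2744 0.2523] t 21.85
off [ 4.4  -0.21 17.83] roll 3.2
balm [0.59511116 0.31316629 0.014     ] 0.06911672198575196 75.88366193734201
yaw 62.81 tcp [0.4463 0.2744 0.2523] t 21.85
off [10.24 11.46 17.83] roll -13.1
```

{"op": "play_rows", "data": {
  "offset": [
    [2.2,-0.1,4],
    [4.4,-0.2,8],
    [4.4,-0.2,11],
    [4.4,-0.2,14],
    [4.4,-0.2,16],
    [4.4,-0.2,17],
    [4.4,-0.2,17.6],
    [4.4,-0.2,17.8],
    [4.4,-0.2,17.8],
    [4.4,-0.2,17.8]
  ],
  "roll": [3.2,3.2,3.2,3.2,3.2,3.2,3.2,3.2,3.2,3.2]
}}

```text
time_s: 23.1
tool_pos: [0.4646, 0.3151, 0.0751]
eef_rot: [0.868, 0.497, 0.001, 0.0]
contact_force: [-0.5, -0.7, -0.5]
opening: 0.0296
finger_force: 0.0
```

{"op": "play_rows", "data": {
  "offset": [
    [0,0,0],
    [0,0,0],
    [0,0,0],
    [0,0,0],
    [0,0,-1],
    [0,0,-4],
    [0,0,-8],
    [0,0,-12],
    [0,0,-14],
    [0,0,-14]
  ],
  "roll": [0,0,0,0,0,0,0,0,0,0],
  "jaw": 1
}}

```text
time_s: 24.35
tool_pos: [0.465, 0.3153, 0.2163]
eef_rot: [0.868, 0.497, 0.002, 0.0]
contact_force: [0.2, -0.5, -0.4]
opening: 0.0128
finger_force: 40.5
```

Run:
```python
from h import *
plan((*org(.054-.018,.088),.215,A0+90));print(bot.get_obs()['opening'])
```

```text
yaw 59.66 tcp [0.465  0.3153 0.2163] t 24.35
off [-11.73  20.11   0.14] roll -37.2
0.012753896426486899
```

{"op": "play_rows", "data": {
  "offset": [
    [-2,3.5,0],
    [-4,7,0],
    [-6,10.5,0],
    [-8,14,0],
    [-10,17,0],
    [-11.7,20.1,0],
    [-11.7,20.1,0],
    [-11.7,20.1,0],
    [-11.7,20.1,3],
    [-11.7,20.1,6]
  ],
  "roll": [-6,-12,-18,-24,-30,-37.2,-37.2,-37.2,-37.2,-37.2]
}}

```text
time_s: 25.6
tool_pos: [0.5778, 0.1137, 0.1535]
eef_rot: [0.663, 0.748, 0.0, -0.0]
contact_force: [-0.0, -0.1, 0.4]
opening: 0.0129
finger_force: 40.5
```

Run:
```python
from h import *
plan((*org(.054-.018,.088),.084,A0+90));print(bot.get_obs()['opening'])
```

```text
yaw 96.9 tcp [0.5778 0.1137 0.1535] t 25.6
off [-0.15  0.13  6.95] roll 0.0
0.012891646439516367
```

{"op": "play_rows", "data": {
  "offset": [
    [-0.15,0.1,1.5],
    [-0.15,0.1,3],
    [-0.15,0.1,4.5],
    [-0.15,0.1,5.5],
    [-0.15,0.1,6.2],
    [-0.15,0.1,6.7],
    [-0.15,0.1,6.9],
    [-0.15,0.1,6.9],
    [-0.15,0.1,6.9],
    [-0.15,0.1,6.9]
  ],
  "roll": [0,0,0,0,0,0,0,0,0,0]
}}

```text
time_s: 26.85
tool_pos: [0.5799, 0.1111, 0.0857]
eef_rot: [0.664, 0.748, 0.0, 0.0]
contact_force: [0.8, 0.7, 0.3]
opening: 0.0129
finger_force: 40.5
```

{"op": "play_rows", "data": {
  "offset": [
    [0,0,0],
    [0,0,0],
    [0,0,0],
    [0,0,-1],
    [0,0,-4],
    [0,-2,-8],
    [0,-4,-11],
    [0,-6,-11],
    [0,-8,-11],
    [0,-9,-11]
  ],
  "roll": [0,0,0,0,0,10,20,30,40,50],
  "jaw": 0.55
}}

```text
time_s: 28.1
tool_pos: [0.4896, 0.1004, 0.1961]
eef_rot: [0.919, 0.395, 0.0, 0.0]
contact_force: [0.2, -0.9, 0.8]
opening: 0.0196
finger_force: 0.0
```

Run:
```python
from h import *
p=org(-.054,.088);plan((*p,.18,A0),(*p,.115,A0));print(bot.get_obs()['opening'])
```

```text
yaw 46.53 tcp [0.4896 0.1004 0.1961] t 28.1
off [ 0.12 -0.07  1.61] roll 39.7
off [ 0.12 -0.08  8.11] roll 39.7
0.019552157797198533
```

Rotate above the bar of the front‑left cover and check the battery well before gripping.

{"op": "play_rows", "data": {
  "offset": [
    [0.1,-0.1,0],
    [0.1,-0.1,0],
    [0.1,-0.1,0],
    [0.1,-0.1,0],
    [0.1,-0.1,0],
    [0.1,-0.1,0],
    [0.1,-0.1,0],
    [0.1,-0.1,0],
    [0.1,-0.1,0],
    [0.1,-0.1,0]
  ],
  "roll": [10,20,30,39.7,39.7,39.7,39.7,39.7,39.7,39.7],
  "jaw": 0.3
}}

```text
time_s: 29.35
tool_pos: [0.4903, 0.1018, 0.1954]
eef_rot: [0.998, 0.063, -0.0, 0.0]
contact_force: [0.1, 0.3, 0.1]
opening: 0.0297
finger_force: 0.0
```

Run:
```python
from h import *
snap('wrist','w9')
p=org(-.054,.088);plan((*p,.115,A0))
```

```text
yaw 7.16 tcp [0.4903 0.1018 0.1954] t 29.4
off [-0.04 -0.    8.04] roll 0.3
```

View pics/w9.png

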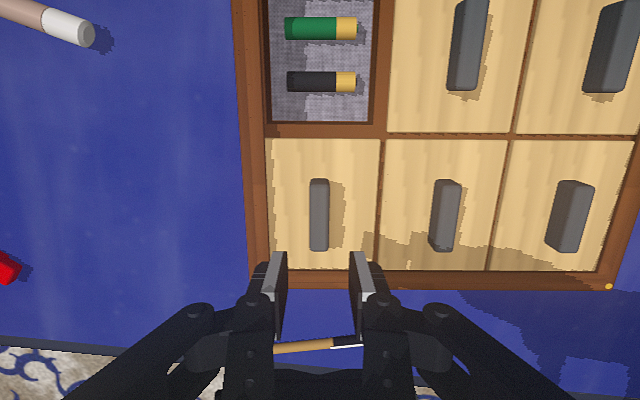

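Run:
```python
from h import *
a=at('w9',320,180,.06);b=at('w9',318.5,250,.06);print(a,b,(a+b)/2,org(-.054,.088))
print(at('w9',446,181,.06),at('w9',441,249,.06),org(-.054,0))
```

```text
[0.51764748 0.10483388 0.06      ] [0.46777452 0.09950048 0.06      ] [0.492711   0.10216718 0.06      ] [0.48988966 0.10173123]
[0.52717741 0.02376631 0.06      ] [0.47916081 0.01513016 0.06      ] [0.50038546 0.0143594 ]
```

{"op": "play_rows", "data": {
  "offset": [
    [0,0,2],
    [0,0,4],
    [0,0,6],
    [0,0,7.2],
    [0,0,7.8],
    [0,0,8],
    [0,0,8],
    [0,0,8],
    [0,0,8],
    [0,0,8]
  ],
  "roll": [0.3,0.3,0.3,0.3,0.3,0.3,0.3,0.3,0.3,0.3]
}}

```text
time_s: 30.65
tool_pos: [0.4904, 0.1018, 0.1156]
eef_rot: [0.998, 0.06, 0.0, 0.0]
contact_force: [0.2, -0.1, -0.2]
opening: 0.0297
finger_force: 0.0
```

{"op": "play_rows", "data": {
  "offset": [
    [0,0,0],
    [0,0,0],
    [0,0,0],
    [0,0,0],
    [1,0,0],
    [2.5,0,0],
    [4,0,0],
    [5.5,0,0],
    [7,0,0],
    [8.5,0,0]
  ],
  "roll": [0,0,0,0,0,0,0,0,0,0],
  "jaw": 1,
  "grip_force": 30
}}

```text
time_s: 31.9
tool_pos: [0.5749, 0.112, 0.1155]
eef_rot: [0.998, 0.06, -0.001, 0.0]
contact_force: [-3.3, -0.1, 5.2]
opening: 0.0134
finger_force: 31.7
```

{"op": "play_rows", "data": {
  "offset": [
    [1,0,0],
    [1.8,0,0],
    [2.2,0,0],
    [2.3,0,0],
    [2.3,0,0],
    [2.3,0,0],
    [2.3,0,0],
    [2.3,0,0],
    [2.3,0,0],
    [2.3,0,0]
  ],
  "roll": [0,0,0,0,0,0,0,0,0,0]
}}

```text
time_s: 33.15
tool_pos: [0.5976, 0.1147, 0.1156]
eef_rot: [0.998, 0.06, 0.0, 0.0]
contact_force: [-1.4, 0.1, 4.9]
opening: 0.0134
finger_force: 31.6
```

Run:
```python
from h import *
print(org(.054,.088));plan((.595,.313,.22,76),(.58,.27,.22,76));print(bot.get_obs()['opening'])
```

```text
[0.59711874 0.11461244]
yaw 6.85 tcp [0.5976 0.1147 0.1156] t 33.15
off [  2.11 -19.72 -10.44] roll -69.1
off [  0.11 -15.63 -10.44] roll -69.1
0.013390422245962449
```

{"op": "play_rows", "data": {
  "offset": [
    [0,0,0],
    [0,0,0],
    [0,0,0],
    [0,0,-1],
    [0,0,-4],
    [0,-3,-8],
    [0,-7,-10.4],
    [0,-11,-10.4],
    [0,-14,-10.4],
    [0,-15.6,-10.4]
  ],
  "roll": [0,0,0,0,0,-10,-20,-30,-40,-50],
  "jaw": 0.2
}}

```text
time_s: 34.4
tool_pos: [0.5786, 0.2713, 0.2203]
eef_rot: [0.878, 0.479, 0.001, 0.0]
contact_force: [-0.3, 0.0, -0.6]
opening: 0.0343
finger_force: 0.0
```

{"op": "play_rows", "data": {
  "offset": [
    [0,0,0],
    [0,0,0],
    [0,0,0],
    [0,0,0],
    [0,0,0],
    [0,0,0],
    [0,0,0],
    [0,0,0],
    [0,0,0],
    [0,0,0]
  ],
  "roll": [-10,-19,-19,-19,-19,-19,-19,-19,-19,-19]
}}

```text
time_s: 35.65
tool_pos: [0.5789, 0.2695, 0.2194]
eef_rot: [0.789, 0.615, -0.0, -0.0]
contact_force: [0.6, 0.2, -0.7]
opening: 0.0345
finger_force: 0.0
```

Run:
```python
from h import *
snap('wrist','w10')
# balm = non-blue, bright: check with low saturation / not-blue mask
blob('w10',(0,0,120),(40,120,255),.012,300);print(proj('w10',[.595,.313,.018]))
plan((.595,.313,.075,76))
```

```text
px [620. 198.] ctr [837.4 221.3] size [205.6, 29.7] yaw -86.9
px [324. 138.] ctr [596.1 312.2] size [17.2, 68.3] yaw 76.9
px [339. 346.] ctr [564.1  94.7] size [53.0, 50.1] yaw -83.2
[325.42701966 139.97117724]
yaw 75.85 tcp [0.5789 0.2695 0.2194] t 35.7
off [ 4.61  0.5  14.44] roll -0.1
```

{"op": "play_rows", "data": {
  "offset": [
    [2.3,0.3,2],
    [4.6,0.57,5],
    [4.6,0.57,8],
    [4.6,0.57,11],
    [4.6,0.57,13],
    [4.6,0.57,14],
    [4.6,0.57,14.4],
    [4.6,0.57,14.4],
    [4.6,0.57,14.4],
    [4.6,0.57,14.4]
  ],
  "roll": [-0.7,-0.7,-0.7,-0.7,-0.7,-0.7,-0.7,-0.7,-0.7,-0.7]
}}

```text
time_s: 36.95
tool_pos: [0.5961, 0.3129, 0.0762]
eef_rot: [0.785, 0.619, 0.001, 0.0]
contact_force: [0.7, -0.4, 0.5]
opening: 0.0341
finger_force: 0.0
```

{"op": "play_rows", "data": {
  "offset": [
    [0,0,0],
    [0,0,0],
    [0,0,0],
    [0,0,0],
    [0,0,-1],
    [0,0,-4],
    [0,0,-8],
    [0,0,-12],
    [0,0,-14],
    [0,0,-14]
  ],
  "roll": [0,0,0,0,0,0,0,0,0,0],
  "jaw": 1,
  "grip_force": 40
}}

```text
time_s: 38.2
tool_pos: [0.5963, 0.313, 0.2168]
eef_rot: [0.785, 0.619, 0.001, 0.0]
contact_force: [-0.4, 0.4, -0.6]
opening: 0.0175
finger_force: 39.1
```

Run:
```python
from h import *
plan((*org(-.054,.088),.215,A0));print(bot.get_obs()['opening'])
```

```text
yaw 76.55 tcp [0.5963 0.313  0.2168] t 38.2
off [-23.02  -5.44   0.14] roll 69.7
0.017547473584376843
```

{"op": "play_rows", "data": {
  "offset": [
    [-3,-0.7,0],
    [-6,-1.4,0],
    [-9,-2.1,0],
    [-12,-2.8,0],
    [-15,-3.5,0],
    [-19,-4.5,0],
    [-23,-5.4,0],
    [-23,-5.4,0],
    [-23,-5.4,0],
    [-23,-5.4,0]
  ],
  "roll": [10,20,30,40,50,60,69.7,69.7,69.7,69.7]
}}

```text
time_s: 39.45
tool_pos: [0.4897, 0.1023, 0.2148]
eef_rot: [0.998, 0.061, -0.0, -0.0]
contact_force: [0.8, -0.5, 0.3]
opening: 0.0173
finger_force: 39.2
```

Run:
```python
from h import *
plan((*org(-.054,.088),.085,A0));print(bot.get_obs()['opening'])
```

```text
yaw 6.95 tcp [0.4897 0.1023 0.2148] t 39.45
off [ 0.02  0.07 12.98] roll 0.1
0.017309646532781775
```

{"op": "play_rows", "data": {
  "offset": [
    [0,0,3],
    [0,0,6],
    [0,0,8.5],
    [0,0,10.5],
    [0,0,11.7],
    [0,0,12.5],
    [0,0,12.9],
    [0,0,13],
    [0,0,13],
    [0,0,13]
  ],
  "roll": [0,0,0,0,0,0,0,0,0,0]
}}

```text
time_s: 40.7
tool_pos: [0.49, 0.1016, 0.0858]
eef_rot: [0.998, 0.06, 0.0, 0.0]
contact_force: [-0.3, -0.2, 0.4]
opening: 0.0174
finger_force: 39.1
```

{"op": "play_rows", "data": {
  "offset": [
    [0,0,0],
    [0,0,0],
    [0,0,0],
    [0,0,-1],
    [0,0,-4],
    [0,0,-8],
    [0,3,-8],
    [0,6,-8],
    [0,8.8,-8],
    [0,8.8,-8]
  ],
  "roll": [0,0,0,0,0,0,0,0,0,0],
  "jaw": 0.3
}}

```text
time_s: 41.95
tool_pos: [0.5007, 0.0129, 0.1662]
eef_rot: [0.998, 0.058, 0.001, 0.0]
contact_force: [0.4, 1.1, -0.2]
opening: 0.0298
finger_force: 0.0
```

Run:
```python
from h import *
snap('wrist','w11');snap('top','top2')
plan((*org(-.054,0),.115,A0));print(bot.get_obs()['opening'])
w=cv2.imread('pics/w11.png');t=cv2.resize(cv2.imread('pics/top2.png')[140:280,160:440],(800,400))
cv2.imwrite('pics/v1.png',np.vstack([cv2.resize(w,(320,200)),np.zeros((0,320,3),np.uint8)]) if 0 else np.vstack([np.hstack([cv2.resize(w,(320,200)),np.zeros((200,480,3),np.uint8)]),t]))
```

```text
yaw 6.82 tcp [0.5002 0.0145 0.1658] t 42.05
off [0.02 0.02 5.08] roll -0.0
0.030054048250613405
```

View pics/v1.png

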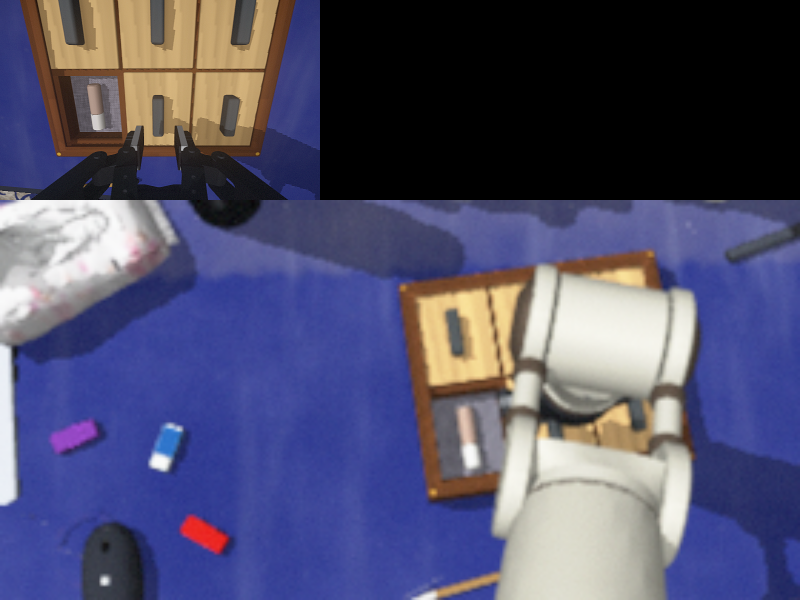

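{"op": "play_rows", "data": {
  "offset": [
    [0,0,2],
    [0,0,4],
    [0,0,4.7],
    [0,0,5],
    [0,0,5],
    [0,0,5],
    [0,0,5],
    [0,0,5],
    [0,0,5],
    [0,0,5]
  ],
  "roll": [0,0,0,0,0,0,0,0,0,0]
}}

```text
time_s: 43.3
tool_pos: [0.5002, 0.0142, 0.1154]
eef_rot: [0.998, 0.06, 0.0, -0.0]
contact_force: [-0.1, 0.6, -0.3]
opening: 0.0302
finger_force: 0.0
```

{"op": "play_rows", "data": {
  "offset": [
    [0,0,0],
    [0,0,0],
    [0,0,0],
    [0,0,0],
    [0,-1,0],
    [0,-2.5,0],
    [0,-4,0],
    [0,-5.5,0],
    [0,-7,0],
    [0,-7.9,0]
  ],
  "roll": [0,0,0,0,0,0,0,0,0,0],
  "jaw": 1,
  "grip_force": 30
}}

```text
time_s: 44.55
tool_pos: [0.4906, 0.0938, 0.1155]
eef_rot: [0.998, 0.06, 0.0, 0.0]
contact_force: [0.6, -1.9, 1.4]
opening: 0.0133
finger_force: 31.5
```

{"op": "play_rows", "data": {
  "offset": [
    [0,-0.5,0],
    [0,-0.9,0],
    [0,-0.9,0],
    [0,-0.9,0],
    [0,-0.9,0],
    [0,-0.9,0],
    [0,-0.9,0],
    [0,-0.9,0],
    [0,-0.9,0],
    [0,-0.9,0]
  ],
  "roll": [0,0,0,0,0,0,0,0,0,0]
}}

```text
time_s: 45.8
tool_pos: [0.4897, 0.1017, 0.1155]
eef_rot: [0.998, 0.06, 0.0, -0.0]
contact_force: [0.4, 2.1, 5.6]
opening: 0.013
finger_force: 31.8
```

{"op": "play_rows", "data": {
  "offset": [
    [0,0,0],
    [0,0,0],
    [0,0,0],
    [0,0,-1],
    [0,0,-4],
    [0,4,-5],
    [0,9,-5],
    [0,14,-5],
    [0,17.6,-5],
    [0,17.6,-5]
  ],
  "roll": [0,0,0,0,0,0,0,0,0,0],
  "jaw": 0.3
}}

```text
time_s: 47.05
tool_pos: [0.5113, -0.0754, 0.1664]
eef_rot: [0.998, 0.058, 0.001, 0.001]
contact_force: [-0.5, 0.2, 0.5]
opening: 0.0296
finger_force: 0.0
```

Run:
```python
from h import *
snap('wrist','w12')
print(org(-.054,.088));plan((*org(-.054,-.088),.115,A0));print(bot.get_obs()['opening'])
```

```text
[0.48988966 0.10173123]
yaw 6.74 tcp [ 0.5109 -0.074   0.166 ] t 47.1
off [ 0.01 -0.09  5.1 ] roll -0.1
0.029960669789512527
```

{"op": "play_rows", "data": {
  "offset": [
    [0,-0.1,2],
    [0,-0.1,4],
    [0,-0.1,4.8],
    [0,-0.1,5.1],
    [0,-0.1,5.1],
    [0,-0.1,5.1],
    [0,-0.1,5.1],
    [0,-0.1,5.1],
    [0,-0.1,5.1],
    [0,-0.1,5.1]
  ],
  "roll": [0,0,0,0,0,0,0,0,0,0]
}}

```text
time_s: 48.35
tool_pos: [0.5105, -0.0722, 0.1144]
eef_rot: [0.998, 0.06, 0.0, 0.0]
contact_force: [0.2, 0.0, 0.6]
opening: 0.03
finger_force: 0.0
```

{"op": "play_rows", "data": {
  "offset": [
    [0,0,0],
    [0,0,0],
    [0,0,0],
    [0,0,0],
    [0,-1,0],
    [0,-2.5,0],
    [0,-4,0],
    [0,-5.5,0],
    [0,-7,0],
    [0,-7.9,0]
  ],
  "roll": [0,0,0,0,0,0,0,0,0,0],
  "jaw": 1
}}

```text
time_s: 49.6
tool_pos: [0.501, 0.0074, 0.1145]
eef_rot: [0.998, 0.06, 0.0, 0.0]
contact_force: [-0.2, -1.0, 2.2]
opening: 0.0131
finger_force: 31.4
```

{"op": "play_rows", "data": {
  "offset": [
    [0,-0.5,0],
    [0,-0.9,0],
    [0,-0.9,0],
    [0,-0.9,0],
    [0,-0.9,0],
    [0,-0.9,0],
    [0,-0.9,0],
    [0,-0.9,0],
    [0,-0.9,0],
    [0,-0.9,0]
  ],
  "roll": [0,0,0,0,0,0,0,0,0,0]
}}

```text
time_s: 50.85
tool_pos: [0.5001, 0.0153, 0.1145]
eef_rot: [0.998, 0.06, 0.0, -0.0]
contact_force: [0.3, 2.8, 4.4]
opening: 0.0131
finger_force: 31.8
```

{"op": "play_rows", "data": {
  "offset": [
    [0,0,0],
    [0,0,0],
    [0,0,0],
    [0,0,-1],
    [0,0,-4],
    [3,2.5,-6],
    [6,5,-6],
    [9,7.5,-6],
    [10.8,8.8,-6],
    [10.8,8.8,-6]
  ],
  "roll": [0,0,0,0,0,0,0,0,0,0],
  "jaw": 0.3
}}

```text
time_s: 52.1
tool_pos: [0.6187, -0.0601, 0.1751]
eef_rot: [0.998, 0.059, 0.001, 0.0]
contact_force: [0.1, -0.6, -0.0]
opening: 0.0297
finger_force: 0.0
```

Run:
```python
from h import *
snap('wrist','w13')
print(org(-.054,0));plan((*org(.054,-.088),.115,A0));print(bot.get_obs()['opening'])
```

```text
[0.50038546 0.0143594 ]
yaw 6.83 tcp [ 0.6178 -0.0593  0.1747] t 52.15
off [0.02 0.08 5.97] roll -0.0
0.029801512513960036
```

Now B3 → F3, then head for the eraser.

{"op": "play_rows", "data": {
  "offset": [
    [0,0.1,2],
    [0,0.1,4],
    [0,0.1,5.5],
    [0,0.1,5.9],
    [0,0.1,5.9],
    [0,0.1,5.9],
    [0,0.1,5.9],
    [0,0.1,5.9],
    [0,0.1,5.9],
    [0,0.1,5.9]
  ],
  "roll": [0,0,0,0,0,0,0,0,0,0]
}}

```text
time_s: 53.4
tool_pos: [0.6179, -0.0602, 0.1154]
eef_rot: [0.998, 0.06, 0.0, 0.0]
contact_force: [0.9, -0.0, -0.5]
opening: 0.0298
finger_force: 0.0
```

{"op": "play_rows", "data": {
  "offset": [
    [0,0,0],
    [0,0,0],
    [0,0,0],
    [0,0,0],
    [-1,0,0],
    [-2.5,0,0],
    [-4,0,0],
    [-5.5,0,0],
    [-7,0,0],
    [-8.5,0,0]
  ],
  "roll": [0,0,0,0,0,0,0,0,0,0],
  "jaw": 1
}}

```text
time_s: 54.65
tool_pos: [0.5326, -0.0704, 0.1154]
eef_rot: [0.998, 0.06, 0.0, 0.0]
contact_force: [1.2, 1.1, 1.6]
opening: 0.0133
finger_force: 31.2
```

{"op": "play_rows", "data": {
  "offset": [
    [-1,0,0],
    [-1.8,0,0],
    [-2.2,0,0],
    [-2.3,0,0],
    [-2.3,0,0],
    [-2.3,0,0],
    [-2.3,0,0],
    [-2.3,0,0],
    [-2.3,0,0],
    [-2.3,0,0]
  ],
  "roll": [0,0,0,0,0,0,0,0,0,0]
}}

```text
time_s: 55.9
tool_pos: [0.5107, -0.0732, 0.1155]
eef_rot: [0.998, 0.06, -0.0, 0.0]
contact_force: [-2.5, -1.4, 4.7]
opening: 0.0133
finger_force: 31.7
```

Run:
```python
from h import *
snap('wrist','w14')
a=at('top2',160+165/2.857,140+(470-200)/2.857,.008);b=at('top2',160+168/2.857,140+(425-200)/2.857,.008);print('eraser ends',a,b)
print(org(-.054,-.088));plan((.46,.40,.24,60));print(bot.get_obs()['opening'])
```

```text
eraser ends [0.46083322 0.42848081 0.008     ] [0.50999287 0.42664302 0.008     ]
[ 0.51088126 -0.07301244]
yaw 6.86 tcp [ 0.5107 -0.0732  0.1155] t 55.95
off [  0.62 -47.58 -12.46] roll -53.1
0.013031371281117709
```

{"op": "play_rows", "data": {
  "offset": [
    [0,0,0],
    [0,0,0],
    [0,0,0],
    [0,0,-1],
    [0,0,-4],
    [0,-3,-8],
    [0,-7,-12],
    [0,-12,-12.5],
    [0,-17,-12.5],
    [0,-22,-12.5]
  ],
  "roll": [0,0,0,0,0,2,4,6,8,10],
  "jaw": 0.15
}}

```text
time_s: 57.2
tool_pos: [0.4843, 0.1469, 0.2415]
eef_rot: [1.0, -0.028, 0.001, -0.0]
contact_force: [0.6, -0.2, -0.9]
opening: 0.0359
finger_force: 0.0
```

Run:
```python
from h import *
snap('wrist','w15')
plan((.44,.43,.24,-13));print(bot.get_obs()['opening'])
```

```text
yaw -3.08 tcp [0.4829 0.1517 0.2413] t 57.25
off [ -5.78 -27.56   0.25] roll 9.9
0.03659294391604023
```

{"op": "play_rows", "data": {
  "offset": [
    [-1,-5,0],
    [-2,-10,0],
    [-3,-15,0],
    [-4,-20,0],
    [-5,-24,0],
    [-5.8,-27.5,0],
    [-5.8,-27.5,0],
    [-5.8,-27.5,0],
    [-5.8,-27.5,0],
    [-5.8,-27.5,0]
  ],
  "roll": [2,4,6,8,10,10,10,10,10,10]
}}

```text
time_s: 58.5
tool_pos: [0.442, 0.4223, 0.2405]
eef_rot: [0.993, -0.115, 0.0, 0.0]
contact_force: [-0.9, 0.1, -0.6]
opening: 0.0362
finger_force: 0.0
```

Run:
```python
from h import *
snap('wrist','w16')
plan((.484,.429,.074,-13))
```

```text
yaw -13.2 tcp [0.4419 0.4224 0.2406] t 58.55
off [ 3.94 -1.6  16.66] roll -0.2
```

View pics/w16.png

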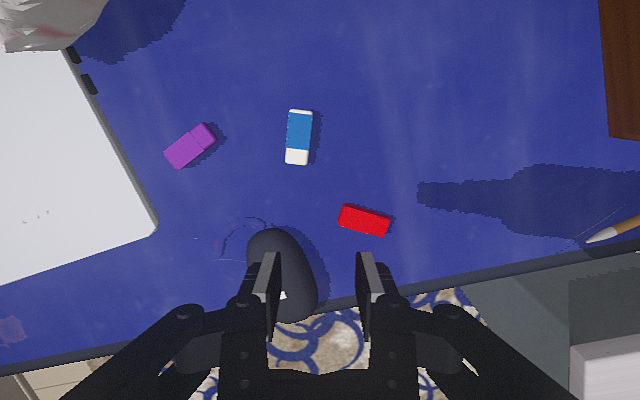

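Run:
```python
from h import *
a=at('w16',300,110,.012);b=at('w16',296.5,164,.012);d=a-b;c=(a+b)/2;y=np.degrees(np.arctan2(d[1],d[0]));print(c,np.linalg.norm(d),y,np.linalg.norm(at('w16',288,136,.012)-at('w16',310,138,.012)))
print(tri(('w16',298,137),('top2',160+166/2.857,140+(447-200)/2.857)))
plan((c[0],c[1],.074,y))
```

```text
[0.48780602 0.43035747 0.012     ] 0.0483807078326997 -18.039409129893183 0.019922312626395773
[ 0.48721935  0.43120535 -0.00236636]
yaw -13.2 tcp [0.4419 0.4224 0.2406] t 58.55
off [ 4.28 -1.82 16.66] roll 4.8
```

{"op": "play_rows", "data": {
  "offset": [
    [2.1,-0.9,3],
    [4.3,-1.8,6],
    [4.3,-1.8,10],
    [4.3,-1.8,13],
    [4.3,-1.8,15],
    [4.3,-1.8,16],
    [4.3,-1.8,16.5],
    [4.3,-1.8,16.6],
    [4.3,-1.8,16.6],
    [4.3,-1.8,16.6]
  ],
  "roll": [4.8,4.8,4.8,4.8,4.8,4.8,4.8,4.8,4.8,4.8]
}}

```text
time_s: 59.8
tool_pos: [0.4879, 0.4311, 0.0752]
eef_rot: [0.988, -0.156, 0.0, -0.0]
contact_force: [-0.8, -0.5, -0.7]
opening: 0.0366
finger_force: 0.0
```

{"op": "play_rows", "data": {
  "offset": [
    [0,0,0],
    [0,0,0],
    [0,0,0],
    [0,0,0],
    [0,0,-1],
    [0,0,-4],
    [0,0,-8],
    [0,0,-12],
    [0,0,-15],
    [0,0,-15]
  ],
  "roll": [0,0,0,0,0,0,0,0,0,0],
  "jaw": 1,
  "grip_force": 40
}}

```text
time_s: 61.05
tool_pos: [0.4887, 0.4316, 0.2278]
eef_rot: [0.988, -0.156, 0.002, -0.002]
contact_force: [0.4, 1.1, -0.7]
opening: 0.0197
finger_force: 39.2
```

Run:
```python
from h import *
plan((*org(.054,-.088),.22,A0));print(bot.get_obs()['opening'])
```

```text
yaw -17.95 tcp [0.4887 0.4316 0.2278] t 61.05
off [27.45 42.79  0.7 ] roll -24.8
0.01968703244547705
```

{"op": "play_rows", "data": {
  "offset": [
    [2,3,0],
    [5,8,0],
    [8.5,13,0],
    [11.5,18,0],
    [14.5,23,0],
    [17.5,28,0],
    [21,33,0],
    [24.5,38,0],
    [27.4,42.8,0],
    [27.4,42.8,0]
  ],
  "roll": [-3,-6,-9,-12,-15,-18,-21,-24.8,-24.8,-24.8]
}}

```text
time_s: 62.3
tool_pos: [0.616, -0.0645, 0.2224]
eef_rot: [0.998, 0.057, -0.001, -0.0]
contact_force: [0.4, 0.5, -0.4]
opening: 0.0196
finger_force: 39.3
```

Run:
```python
from h import *
plan((*org(.054,-.088),.084,A0));print(bot.get_obs()['opening'])
```

```text
yaw 6.55 tcp [ 0.616  -0.0645  0.2224] t 62.3
off [ 0.3  -0.4  13.84] roll -0.3
0.019644941071500072
```

{"op": "play_rows", "data": {
  "offset": [
    [0.2,-0.2,3],
    [0.2,-0.2,6],
    [0.2,-0.2,9],
    [0.2,-0.2,11],
    [0.2,-0.2,12.4],
    [0.2,-0.2,13.2],
    [0.2,-0.2,13.7],
    [0.2,-0.2,13.8],
    [0.2,-0.2,13.8],
    [0.2,-0.2,13.8]
  ],
  "roll": [0,0,0,0,0,0,0,0,0,0]
}}

```text
time_s: 63.55
tool_pos: [0.6184, -0.0587, 0.087]
eef_rot: [0.998, 0.06, 0.0, 0.0]
contact_force: [-0.3, 0.6, 0.3]
opening: 0.0193
finger_force: 39.3
```

{"op": "play_rows", "data": {
  "offset": [
    [0,0,0],
    [0,0,0],
    [0,0,0],
    [0,0,-1],
    [0,0,-4],
    [-3,0,-8],
    [-7,0,-8],
    [-10.8,0,-8],
    [-10.8,0,-8],
    [-10.8,0,-8]
  ],
  "roll": [0,0,0,0,0,0,0,0,0,0],
  "jaw": 0.3
}}

```text
time_s: 64.8
tool_pos: [0.5119, -0.0717, 0.1674]
eef_rot: [0.998, 0.06, 0.001, 0.0]
contact_force: [0.1, -0.6, -0.2]
opening: 0.0298
finger_force: 0.0
```

Run:
```python
from h import *
snap('wrist','w17')
plan((*org(-.054,-.088),.115,A0));print(bot.get_obs()['opening'])
```

```text
yaw 6.86 tcp [ 0.5121 -0.0717  0.1673] t 64.85
off [-0.15  0.11  5.23] roll 0.0
0.02946832074409998
```

View pics/w17.png

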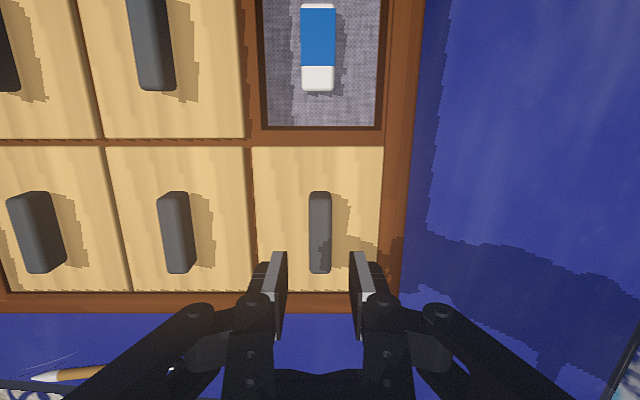

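{"op": "play_rows", "data": {
  "offset": [
    [-0.1,0.1,2],
    [-0.1,0.1,4],
    [-0.1,0.1,5],
    [-0.1,0.1,5.2],
    [-0.1,0.1,5.2],
    [-0.1,0.1,5.2],
    [-0.1,0.1,5.2],
    [-0.1,0.1,5.2],
    [-0.1,0.1,5.2],
    [-0.1,0.1,5.2]
  ],
  "roll": [0,0,0,0,0,0,0,0,0,0]
}}

```text
time_s: 66.1
tool_pos: [0.51, -0.0726, 0.1144]
eef_rot: [0.998, 0.06, 0.0, -0.0]
contact_force: [-1.0, 0.3, -1.3]
opening: 0.0302
finger_force: 0.0
```

{"op": "play_rows", "data": {
  "offset": [
    [0,0,0],
    [0,0,0],
    [0,0,0],
    [0,0,0],
    [1,0,0],
    [2.5,0,0],
    [4,0,0],
    [5.5,0,0],
    [7,0,0],
    [8.5,0,0]
  ],
  "roll": [0,0,0,0,0,0,0,0,0,0],
  "jaw": 1,
  "grip_force": 30
}}

```text
time_s: 67.35
tool_pos: [0.5948, -0.0623, 0.1144]
eef_rot: [0.998, 0.06, -0.0, -0.0]
contact_force: [-2.1, -0.9, 4.4]
opening: 0.013
finger_force: 31.6
```

{"op": "play_rows", "data": {
  "offset": [
    [1,0,0],
    [1.8,0,0],
    [2.2,0,0],
    [2.3,0,0],
    [2.3,0,0],
    [2.3,0,0],
    [2.3,0,0],
    [2.3,0,0],
    [2.3,0,0],
    [2.3,0,0]
  ],
  "roll": [0,0,0,0,0,0,0,0,0,0]
}}

```text
time_s: 68.6
tool_pos: [0.6173, -0.0597, 0.1145]
eef_rot: [0.998, 0.06, 0.0, 0.0]
contact_force: [-0.3, -0.2, 2.9]
opening: 0.0131
finger_force: 31.6
```

{"op": "play_rows", "data": {
  "offset": [
    [0,0,0],
    [0,0,0],
    [0,0,0],
    [0,0,-1],
    [0,0,-4],
    [-2,-2,-8],
    [-4,-4,-13],
    [-6,-6,-17],
    [-8,-7,-17],
    [-8,-7,-17]
  ],
  "roll": [0,0,0,0,0,0,0,0,0,0],
  "jaw": 0.3
}}

```text
time_s: 69.85
tool_pos: [0.5289, 0.0008, 0.2856]
eef_rot: [0.998, 0.06, 0.001, 0.0]
contact_force: [1.0, -0.1, -0.0]
opening: 0.0299
finger_force: 0.0
```

Run:
```python
from h import *
snap('wrist','w18');snap('top','top3')
w=cv2.imread('pics/w18.png')
for n,o in dict(B1=(.054,.088),B2=(.054,0),B3=(.054,-.088),F1=(-.054,.088),F2=(-.054,0)).items():
    for e in(.025,-.025): cv2.circle(w,tuple(int(k) for k in proj('w18',[*org(o[0]+e,o[1]),.06])),2,(0,0,255),-1)
cv2.imwrite('pics/v2.png',w)
plan()
```

```text
yaw 6.85 tcp [5.297e-01 1.000e-04 2.845e-01] t 69.95
```

View pics/v2.png

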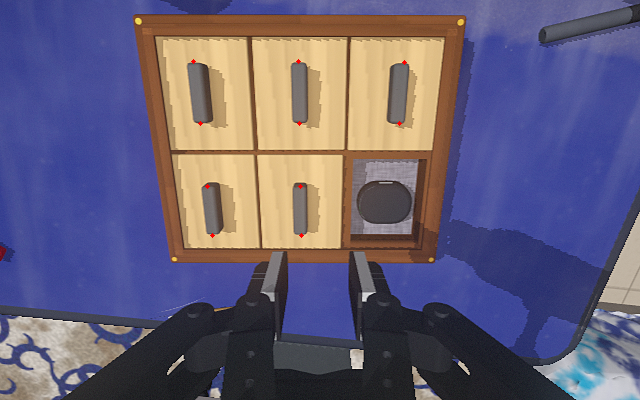

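The picture shows all five covers seated, with their bars on the predicted marks. The earphone well, around (385,200), is fully open with its case in it.

```bash
python3 -c "
from rig import bot
print(bot.hand_in())"
```

```text
the job is handed in; nothing more can be done
None
```

The job is done and handed in at about 70 s: both batteries, the USB stick, the eraser and the lip balm are in their wells, all five covers lie flat, and only the earphone well is open with its case in it.

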